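# Fit the radius templates to the shaped edges

## Robot

A 6-joint arm with a two-finger parallel gripper is mounted at the origin on the work surface. World frame = base frame: x ahead of the robot, y to its left, z up, the work surface at z = 0. Lengths are in mm, angles in rad, forces in N, time in s.
With the tool pointing down it reaches from about 350 to 725 mm from the base axis. Payload 6 kg.
Tool frame: the origin (TCP) lies on the centre line of the jaws, within the pads' length; the fingertips stand 11 mm ahead of it and the grasp point (between the pads) lies 8 mm behind it; z points along the fingers, y is the line along which they close (so a half turn about z gives the same grasp; the last joint's range is limited). The gripper opens to 85 mm and grips with 20 to 120 N. Pads are 22 mm wide; open, the fingers measure 114 mm over their backs; the gripper's body (76 mm by 85 mm) begins 54 mm behind the grasp point. The pads swing forward as they close: fully open they stand 13 mm farther back than shut.
Start: joints at [-0.96, 0.04, 0.085, 0, -1.615, -0.334], TCP at [163.978, -577.136, 242.261] pointing down, gripper open.
Joint ranges: [-2.56, 2.56], [-1.29, 2.01], [-1.08, 1.49], [-3.29, 1.98], [-2.81, -0.18], [-2.99, 2.99]. Speed limits (rad/s): [2.57, 2.57, 3.01, 3.14, 3.14, 3.14].

## Interface

Orientations are given as a rotation vector (axis times angle).
In Python, from workcell import r, snapshot gives the robot as it stands. The module is installed in compiled form; this text tells all that it offers.
- The arm moves only by the shell command python3 -m jog 'ROWS' [FORCE]. ROWS is text: rows parted by semicolons, each of 5 numbers parted by spaces: the shift along the tool's x, y, z in mm, then the turn about the tool's z in degrees, then the closure, from 0 (fully open) to 1 (shut). In form: dx dy dz roll fingers; .... A call has 1 to 20 rows; each row is the pose to reach, as a shift and turn from the pose commanded when the call began, along the tool's axes at that moment; what a row does not reach only later rows make up. A row lasts 1/8 s, in which the tool goes at most 62.5 mm and 10.7 degrees, less where a joint would pass 70% of its speed; a pose out of reach is approached as far as the arm can. A call with a gripper value outside its range is refused whole. The fingers move at their own pace and stop on an object; FORCE is the grip in N (left out, the last holds). Time passes only in rows, so rows that repeat a pose let the fingers close. It gives the time, the measured TCP pose, the force, the opening and the grip force at its end, in the units of the state.
- r.read_state(): the state, without advancing time (a new reading comes with each control period).
- snapshot(name): name is "scene" or "top"; returns a dict with "pixels" (384x512x3 uint8, red, green, blue), "K" (3x3 intrinsics, pixels), "R" (3x3) and "t" (3): a world point X has camera coordinates R X + t. Camera axes: x right, y down, z forward; pixel columns grow to the right and rows downward; lengths in mm; the calibration is good to about 2 mm. A picture is of the moment at which its call begins. There is no depth.
- r.finish_job(): hands the job in; it is judged then, once.
The state is a dict: "clock": time; "joint_pos": joint angles; "joint_vel": joint speeds; "effort": joint torques, N m; "tcp_pos": TCP position; "orientation": TCP orientation; "ft_force": force on the tool from outside, world axes, zero at the start; "moment": the same for the moment, N m; "gripper_width": opening from 0.0 (shut) to 1.0 (fully open); "grasp_force": force on a finger pad.
Only numpy, scipy, OpenCV 4.12 (cv2) and the standard library are available. Lean on these libraries where they do the work, as an engineer would, in place of code of your own. Each camera call takes 0.05 s, during which the arm holds its last target. There are 200 camera calls.

## Task

Three wooden offcuts with a curved top edge stand on the sample board in unknown order. Try the two plywood radius templates on them, and leave each one standing upright and square across the edge whose curve it fits: in full contact with the curve, with no rocking and no gap, the hollow one on its round edge and the round-nosed one in its trough. Do not let a template topple, and leave the rasp, the offcut and the pot alone.

Things in the scene. Friction and masses are not known exactly. Their poses are not given: they have to be found in the camera images.
- sample_board: Fixed brown board on the bench, 140 (x) x 420 (y) x 18 mm; origin: centre of its underside. x runs along the curved edges, y across them. It carries three fixed light wooden offcuts, 100 mm long (x), one per station, in an order that varies and is not reported: a round edge of radius 36 mm, a round edge of radius 56 mm, and a block with a concave trough of radius 36 mm.
- station_a (a point): First station (board y = +130 mm): the point on the board's centre line 74 mm above the bench, the height of the ridge of either round edge and of the rims of the trough, whichever stands there. Axes as the board's.
- station_b (a point): Middle station (board y = 0): the point on the board's centre line 74 mm above the bench, the height of the ridge of either round edge and of the rims of the trough, whichever stands there. Axes as the board's. The 36 mm round is 72 mm wide, the 56 mm round 112 mm.
- station_c (a point): Last station (board y = -130 mm): the point on the board's centre line 74 mm above the bench, the height of the ridge of either round edge and of the rims of the trough, whichever stands there. Axes as the board's. The trough block is 112 mm wide, its trough 59 mm across the mouth and 15.4 mm deep.
- concave_leaf: Loose plywood template, 0.1 to 0.2 kg, standing on its two feet on the bench. A plate 24 mm thick (x), 94 wide (y), 62 tall, topped by a handle 40 wide (y), 24 thick, from 62 to 112 mm above the feet. In its underside a hollow of radius 36 mm (0.4 clearance), 60 wide, 15.5 high. Origin midway between the soles of the feet, z up.
- crown (a point): Top of the concave template's hollow, 15.5 mm above its origin, at mid-thickness. On the round of 36 mm it fits: the crown touches the ridge (station height). On the round of 56 mm it bridges, the crown 7 mm above station height; over the trough its feet land on the rims, the crown 15.5 mm above station height.
- convex_leaf: Loose plywood template, 0.1 to 0.2 kg, hung by its shoulders on the stand (nose 16 mm above the bench). A plate 24 mm thick (x), 94 wide (y); its underside is a round nose of radius 36 mm (0.4 clearance) between flat shoulders 24 mm above the nose's lowest point; plate's top at 70 mm, then a handle 40 wide (y), 24 thick, from 70 to 120 mm. Origin: lowest point of the nose, z up.
- nose (a point): Lowest point of the convex template's nose (its origin), at mid-thickness. In the trough it fits: the nose on the trough's bottom, 15.4 mm below station height. On either round edge it rocks on the ridge, at station height.
- leaf_stand: Small fixed wooden stand, base 70 x 110 mm, with two posts 40 mm tall that hold the convex template by its shoulders. Origin at the centre of its underside.
- rasp: Bystander: wood rasp, 265 mm long, lying on the bench. Leave alone.
- offcut: Bystander: wooden offcut, 90 x 45 x 30 mm. Leave alone.
- pencil_pot: Bystander: grey plastic pot, 80 mm wide, 100 mm tall. Leave alone.
Not all that is in view belongs to the job. What is shaped like the concave_leaf but black, orange or yellow is not meant.

How it is judged (in metres and radians):
At the end, for the whole second after the job is handed in: Concave template on the 36 mm round (crown at station height), convex one in the trough (nose on its bottom): each within 3 mm in height, 8 mm across and 36 mm along the edge from a station point, upright within 0.12 rad, square within 0.15 rad, released and at rest (((x of crown in the frame of station_a between -0.036 and 0.036 m and y of crown in the frame of station_a between -0.008 and 0.008 m and z of crown in the frame of station_a between -0.003 and 0.003 m) or (x of crown in the frame of station_b between -0.036 and 0.036 m and y of crown in the frame of station_b between -0.008 and 0.008 m and z of crown in the frame of station_b between -0.003 and 0.003 m) or (x of crown in the frame of station_c between -0.036 and 0.036 m and y of crown in the frame of station_c between -0.008 and 0.008 m and z of crown in the frame of station_c between -0.003 and 0.003 m)) and angle between each of concave_leaf, convex_leaf's own z axis and vertical below 0.12 rad and angle between the x axis of each of concave_leaf, convex_leaf and the x axis of sample_board, either way round below 0.15 rad and linear speed of each of concave_leaf, convex_leaf below 0.01 m/s and angular speed of each of concave_leaf, convex_leaf below 0.1 rad/s and ((x of nose in the frame of station_a between -0.036 and 0.036 m and y of nose in the frame of station_a between -0.008 and 0.008 m and z of nose in the frame of station_a between -0.0184 and -0.0124 m) or (x of nose in the frame of station_b between -0.036 and 0.036 m and y of nose in the frame of station_b between -0.008 and 0.008 m and z of nose in the frame of station_b between -0.0184 and -0.0124 m) or (x of nose in the frame of station_c between -0.036 and 0.036 m and y of nose in the frame of station_c between -0.008 and 0.008 m and z of nose in the frame of station_c between -0.0184 and -0.0124 m))); the robot touches nothing.
It fails at once if the concave template topples (angle between concave_leaf's own z axis and vertical above 0.8 rad).
It fails at once if the convex template topples (angle between convex_leaf's own z axis and vertical above 0.8 rad).
It fails at once if the rasp is disturbed (moved over 30 mm) (distance of rasp from where it was at the start of the episode above 0.03 m).
It fails at once if the offcut is disturbed (moved over 30 mm) (distance of offcut from where it was at the start of the episode above 0.03 m).
It fails at once if the pot is disturbed (moved over 30 mm) (distance of pencil_pot from where it was at the start of the episode above 0.03 m).
It also fails if it takes over 58 s, if anything falls off the work surface, if the arm or the gripper's body presses on something with over 40 N, if the wrist force passes 120 N, or if a joint passes its speed limit or range.

## Working session

There is one attempt and no reset: what is moved stays moved. The work goes in short steps, Python scripts to look and compute and a shell command to move; the robot and the scene stay as the last step left them, time stands still between calls to the robot, and variables do not carry over. Pictures are saved under pics/ and viewed, at most 10 in all, crops included, and the job is handed in when it is done.

```bash
mkdir -p pics
cat > h.py <<'E'
import numpy as np, cv2, pickle
from workcell import r, snapshot
def take(n,f):
    s=snapshot(n); pickle.dump(s,open(f'pics/{f}.pkl','wb')); cv2.imwrite(f'pics/{f}.png',cv2.cvtColor(s['pixels'],cv2.COLOR_RGB2BGR)); return s
def load(f): return pickle.load(open(f'pics/{f}.pkl','rb'))
def ray(s,u,v,z):
    R,t,K=map(np.array,(s['R'],s['t'],s['K'])); c=-R.T@t; d=R.T@np.linalg.solve(K,[u,v,1.]); return c+d*(z-c[2])/d[2]
def proj(s,X):
    p=np.array(s['K'])@(np.array(s['R'])@np.array(X)+s['t']); return p[:2]/p[2]
E
python3 - <<'E'
from h import *
a=take('scene','s0');b=take('top','t0')
for s in(a,b): print(np.round(-np.array(s['R']).T@s['t']))
print(r.read_state())
E
```

```text
[1267. -585. 1028.]
[ 320.  -70. 1461.]
{'clock': 0.1, 'joint_pos': array([-9.60262272e-01,  4.07651224e-02,  8.39282362e-02, -3.83404094e-04,
       -1.61552402e+00, -3.33691550e-01]), 'joint_vel': array([-0.00024941, -0.00043802,  0.00181083,  0.00210687,  0.00043512,
       -0.00040272]), 'effort': array([-5.44885566e-03, -3.69344866e+01,  3.48280549e+01,  6.95174083e+00,
       -4.60392883e-03, -7.59968088e-09]), 'tcp_pos': array([ 163.97478422, -576.87046404,  241.38568842]), 'orientation': array([ 4.33450787e-01, -3.11117207e+00, -2.46212036e-03]), 'ft_force': array([-0.16707635,  0.81838637,  0.37464876]), 'moment': array([ 0.03154778, -0.01613375, -0.00175312]), 'grasp_force': 0.0, 'gripper_width': 0.9962214580545526}
```

View pics/s0.png

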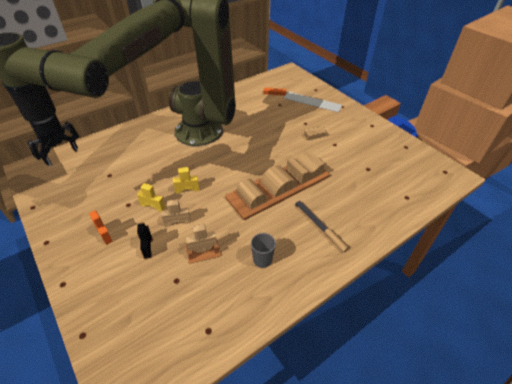

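View pics/t0.png

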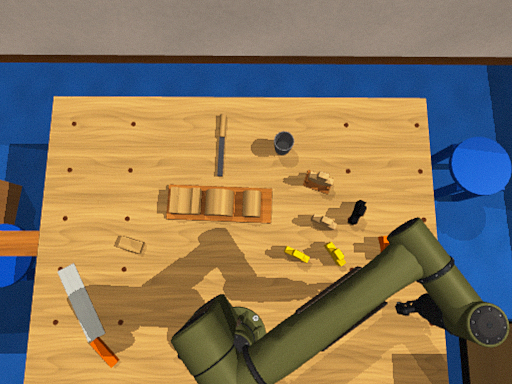

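Candidates for the concave template: scene (173,211) in light wood, and the yellow (150,197), yellow (186,180), black (145,240) and orange (100,227) look-alikes. I choose the light wood one. The convex template is at (203,240) on its stand. The pot (top 284,142), rasp (220,145) and offcut (130,244) are bystanders. Next, a close crop to check.

Run:
```python
from h import *
a=cv2.imread('pics/s0.png');b=cv2.imread('pics/t0.png')
f=lambda i,u,v,w,h,k:cv2.resize(i[v:v+h,u:u+w],None,fx=k,fy=k,interpolation=cv2.INTER_CUBIC)
top=np.hstack([f(a,150,190,80,75,5),f(a,222,145,120,75,3.333)[:250]if 0 else cv2.resize(f(a,222,145,120,75,5),(400,375))])
bot=np.hstack([f(b,295,165,60,75,3),f(b,160,175,120,75,3)])
bot=cv2.copyMakeBorder(bot,0,0,0,800-bot.shape[1],cv2.BORDER_CONSTANT)
cv2.imwrite('pics/c0.png',np.vstack([top,bot]))
```

```text
(no output)
```

View pics/c0.png

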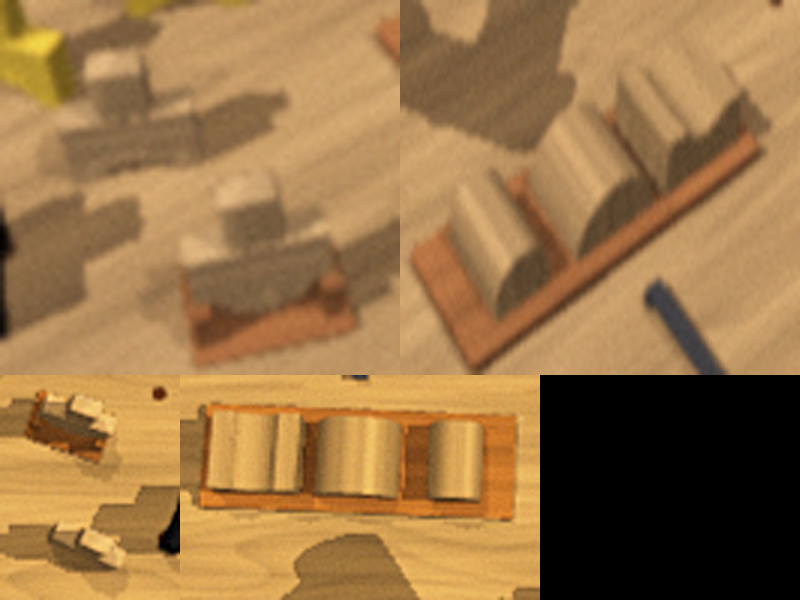

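The crop shows the light-wood concave template and the convex one on its stand. The order is trough on the left (+y), the 56 mm round in the middle and the 36 mm round on the right (-y). Now I'll measure the board and the handles.

Run:
```python
from h import *
s=load('t0');im=s['pixels'];hsv=cv2.cvtColor(im,cv2.COLOR_RGB2HSV)
for n,(u,v) in dict(bench=(300,230),board=(267,215),blk=(252,203),handle=(330,222),handle2=(326,176),stand=(310,185)).items(): print(n,im[v,u],hsv[v,u])
m=((hsv[...,1]>150)&(hsv[...,0]<14)&(hsv[...,2]>90)).astype(np.uint8)
n,l,st,c=cv2.connectedComponentsWithStats(m)
for i in range(1,n):
    if st[i,4]>40: print(st[i],c[i])
b=cv2.cvtColor(im,cv2.COLOR_RGB2BGR)
f=lambda u,v:cv2.resize(b[v:v+36,u:u+40],None,fx=10,fy=10,interpolation=cv2.INTER_CUBIC)
o=np.hstack([f(305,166),f(305,206)])
for k in range(0,800,50): cv2.line(o,(k,0),(k,5),(0,0,255),1)
for k in range(0,360,50): cv2.line(o,(0,k),(5,k),(0,0,255),1)
cv2.imwrite('pics/c1.png',o)
```

```text
bench [214 159  84] [ 17 155 214]
board [211 126  42] [ 15 204 211]
blk [215 164  85] [ 18 154 215]
handle [239 201 117] [ 21 130 239]
handle2 [240 197 114] [ 20 134 240]
stand [106  55  23] [ 12 200 106]
[304 174  16  15  57] [309.54385965 182.35087719]
[200 191  13  27  72] [203.625      205.94444444]
[234 191  10  19  59] [238.30508475 200.38983051]
[378 236  11  16  86] [382.48837209 243.09302326]
[ 91 338  28  29 268] [103.42164179 351.20522388]
```

View pics/c1.png

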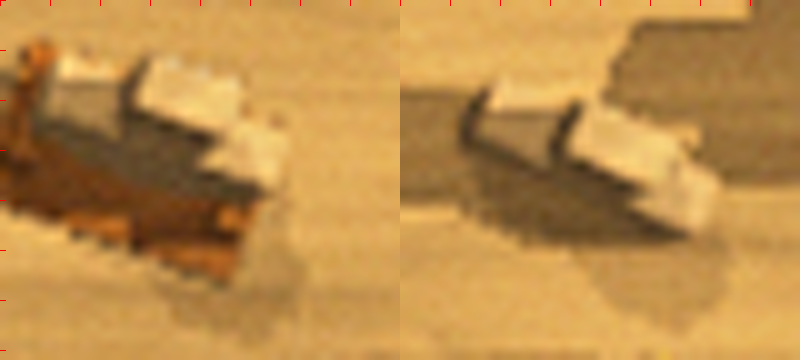

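The convex handle top is centred near (324,175.3) and the concave one near (327.8,220.5), with their edges sloping about 15° and 25°. Next I'll refine these with masks.

Run:
```python
from h import *
s=load('t0');im=s['pixels'];hsv=cv2.cvtColor(im,cv2.COLOR_RGB2HSV)
m=((hsv[...,1]>180)&(hsv[...,0]<17)&(hsv[...,2]>120)).astype(np.uint8)
m[:180]=0;m[226:]=0;m[:,:160]=0;m[:,278:]=0
p=cv2.findNonZero(m);rc=cv2.minAreaRect(p)
q=np.array([ray(s,*c,18)[:2] for c in cv2.boxPoints(rc)]);print('board',np.round(q),q.mean(0))
for a,b in((0,1),(1,2)): d=q[b]-q[a];print(np.hypot(*d),np.degrees(np.arctan2(d[1],d[0])))
for n,(u,v),z in(('convex',(324,175.3),136),('concave',(327.8,220.5),112)):
    k=np.zeros(m.shape,np.uint8);u0,v0=int(u),int(v)
    k[v0-9:v0+10,u0-9:u0+10]=((hsv[...,2]>228)&(hsv[...,1]<146))[v0-9:v0+10,u0-9:u0+10]
    nn,l,st,c=cv2.connectedComponentsWithStats(k,connectivity=4); i=l[v0,u0] or 1
    rc=cv2.minAreaRect(cv2.findNonZero((l==i).astype(np.uint8)))
    print(n,st[i],c[i],rc,'mask',ray(s,*c[i],z),'hand',ray(s,u,v,z))
    q=np.array([ray(s,*x,z)[:2] for x in cv2.boxPoints(rc)])
    for a,b in((0,1),(1,2)): d=q[b]-q[a];print(np.hypot(*d),np.degrees(np.arctan2(d[1],d[0])))
a=load('s0')
for X in ((ray(s,324,175.3,136)),(ray(s,327.8,220.5,112))): print('in scene',proj(a,X))
```

```text
board [[ 447.  289.]
 [ 587.  290.]
 [ 571. -135.]
 [ 431. -128.]] [508.89820965  79.10145049]
140.1035642071036 0.21922227317212956
424.7211347391459 -92.21930409107424
convex [319 172  15  12  63] [326.50793651 177.        ] ((326.5872497558594, 176.66107177734375), (16.13886833190918, 5.980393409729004), 34.99201965332031) mask [ 593.2241151  -333.95064202  136.        ] hand [ 599.68740935 -324.74155206  136.        ]
23.108406933125156 -35.35473875563923
59.97306328146144 -126.00880032286568
concave [323 215  10   9  44] [327.40909091 219.88636364] ((327.046142578125, 219.6692352294922), (9.922778129577637, 5.085423946380615), 29.74488067626953) mask [ 434.76794621 -337.27858704  112.        ] hand [ 432.48167665 -338.67045373  112.        ]
19.292252399143663 -30.869439805817844
36.59229411479696 -120.04910525770053
in scene [197.6923644  226.51281439]
in scene [170.89562393 201.49388475]
```

```bash
python3 -m jog '-40 20 0 8 0; -80 40 5 16 0; -125 60 10 24 0; -170 80 10 32 0; -215 105 20 38 0; -260 125 20 41 0; -300 145 20 41 0; -323 156 20 41 0; -323 156 20 41 0; -323 156 20 41 0' 30
python3 - <<'E'
from h import *
take('top','t1');take('scene','s1')
s=cv2.imread('pics/s1.png');t=cv2.imread('pics/t1.png')
f=lambda i,u,v:cv2.resize(i[v:v+100,u:u+100],None,fx=4,fy=4,interpolation=cv2.INTER_CUBIC)
cv2.imwrite('pics/c2.png',np.hstack([f(s,125,150),f(t,270,150)]))
E
```

```text
clock: 1.35
tcp_pos: [431.7, -339.0, 222.0]
orientation: [-0.684, -3.066, -0.0]
ft_force: [-0.2, -0.0, 0.4]
gripper_width: 0.998
grasp_force: 0.0
```

View pics/c2.png

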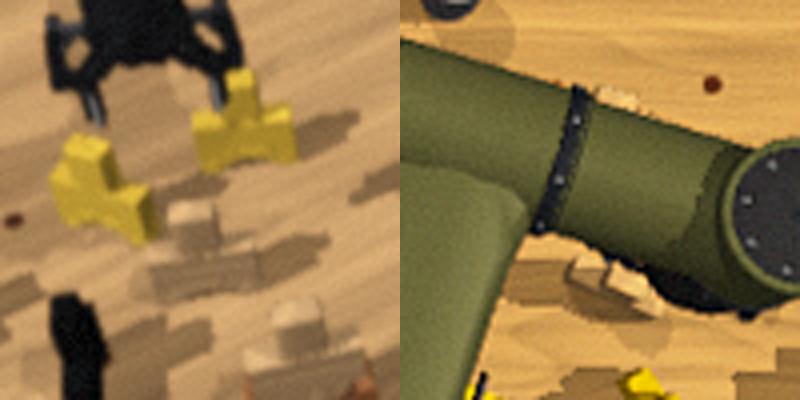

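Run:
```python
from h import *
s=load('s1');t=load('t1')
def tri(a,b,zt=None):
    P=[np.array(k['K'])@np.c_[np.array(k['R']),k['t']] for k in(s,t)]
    X=cv2.triangulatePoints(P[0],P[1],np.array(a,float).reshape(2,1),np.array(b,float).reshape(2,1));return (X[:3]/X[3]).ravel()
print(tri((172.5,202.9),(328,221)), ray(s,172.5,202.9,112), ray(t,328,221,112))
print(tri((199.3,227.4),(324.2,175.3)), ray(s,199.3,227.4,136), ray(t,324.2,175.3,136))
# handle edge in scene: left/right top corners -> direction
for w in((169,208),(182,202)): print(proj(s,[431.7,-339,112]))
p=[ray(s,u,v,62)[:2] for u,v in((125+150/4,150+268/4),(125+258/4,150+250/4))];d=p[1]-p[0];print(p,np.hypot(*d),np.degrees(np.arctan2(d[1],d[0])))
```

```text
[ 432.6626529 -337.9026042  104.2132246] [ 441.57385322 -337.14829964  112.        ] [ 430.61834323 -339.36129706  112.        ]
[ 601.68082955 -323.7438388   132.51205213] [ 605.72905272 -322.38496001  136.        ] [ 599.69017406 -325.49122288  136.        ]
[170.70604377 201.39852461]
[170.70604377 201.39852461]
[array([ 435.6847085 , -382.08545083]), array([ 472.66123155, -295.59697255])] 94.06125733818422 66.85178068238808
```

```bash
python3 -m jog '-4 4 40 -2 0; -4 4 80 -2 0; -4 4 110 -2 0; -4 4 130 -2 0; -4 4 139 -2 0; -4 4 139 -2 0; -4 4 139 -2 0' 40
python3 -m jog '0 0 0 0 0.3; 0 0 0 0 0.6; 0 0 0 0 1; 0 0 0 0 1; 0 0 0 0 1; 0 0 0 0 1; 0 0 0 0 1; 0 0 0 0 1'
```

```text
clock: 2.33
tcp_pos: [437.8, -337.3, 84.5]
orientation: [0.63, 3.076, -0.001]
ft_force: [0.0, 0.8, 0.6]
gripper_width: 0.999
grasp_force: 0.0
clock: 3.32
tcp_pos: [437.6, -336.9, 83.7]
orientation: [0.63, 3.077, -0.0]
ft_force: [0.9, 1.2, 5.3]
gripper_width: 0.469
grasp_force: 40.7
```

```bash
python3 -m jog '0 0 -8 0 1; 0 0 -25 0 1; 0 0 -55 0 1; 0 0 -85 0 1; 0 0 -110 0 1; 0 0 -125 0 1; 0 0 -130 0 1; 0 0 -130 0 1'
python3 -m jog '2 12 0 -2 1; 8 40 0 -5 1; 14 75 0 -9 1; 20 110 0 -13 1; 26 145 0 -17 1; 32 180 0 -21 1; 39 215 0 -21 1; 45 250 0 -21 1; 49 276 0 -21 1; 51 287 0 -21 1; 51 289 0 -21 1; 51 289 0 -21 1; 51 289 0 -21 1'
python3 - <<'E'
from h import *
s=take('top','t2');take('scene','s2')
a=cv2.imread('pics/s2.png');t=cv2.imread('pics/t2.png')
f=lambda i,u,v:cv2.resize(i[v:v+100,u:u+130],None,fx=3,fy=3,interpolation=cv2.INTER_CUBIC)
cv2.imwrite('pics/c3.png',np.hstack([f(a,210,110),f(t,160,150)]))
E
```

```text
clock: 4.32
tcp_pos: [437.2, -336.7, 212.7]
orientation: [-0.63, -3.077, -0.001]
ft_force: [-0.3, 0.5, -1.0]
gripper_width: 0.466
grasp_force: 40.3
clock: 5.95
tcp_pos: [503.9, -51.8, 213.3]
orientation: [-0.06, -3.141, -0.0]
ft_force: [-0.1, 0.3, -1.8]
gripper_width: 0.468
grasp_force: 40.4
```

View pics/c3.png

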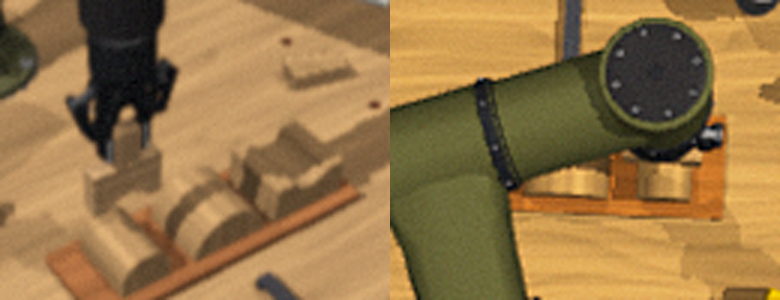

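Run:
```python
from h import *
s=load('t0');hsv=cv2.cvtColor(s['pixels'],cv2.COLOR_RGB2HSV)
for v in(198,203,208): print(v,list(zip(range(160,275),hsv[v,160:275,1]))[0:0], hsv[v,160:275,1].tolist())
for v in(198,203,208): print('V',hsv[v,160:275,2].tolist())
a=load('s0')
for y in(-130,0,130):
  for z in (74,):
    c=np.array([509,79,0])+y*np.array([np.cos(np.radians(87.8)),np.sin(np.radians(87.8)),0]);ex=np.array([np.sin(np.radians(87.8)),-np.cos(np.radians(87.8)),0])
    print(y,c[:2],[np.round(proj(k,c+d*ex+[0,0,z]),1).tolist() for k in(a,s) for d in(-50,50)])
for u in (242.5,260.5): print(ray(s,u,203,38))
```

```text
198 [] [155, 160, 157, 158, 162, 165, 154, 166, 208, 189, 159, 148, 154, 151, 152, 158, 155, 154, 155, 145, 145, 147, 149, 148, 148, 150, 152, 156, 159, 154, 157, 154, 151, 152, 155, 154, 153, 150, 160, 162, 160, 179, 217, 208, 216, 179, 148, 162, 160, 159, 165, 160, 152, 160, 151, 155, 151, 154, 148, 156, 154, 156, 148, 145, 150, 153, 157, 156, 153, 160, 163, 155, 154, 167, 209, 207, 201, 190, 203, 204, 204, 214, 202, 145, 163, 162, 161, 163, 156, 154, 155, 154, 151, 152, 153, 146, 146, 148, 158, 151, 164, 204, 200, 212, 201, 202, 200, 202, 206, 198, 199, 182, 156, 139, 150]
203 [] [156, 165, 157, 166, 154, 158, 171, 168, 216, 178, 152, 151, 150, 154, 149, 153, 161, 158, 156, 159, 146, 144, 155, 149, 149, 152, 150, 150, 158, 160, 158, 157, 154, 153, 160, 150, 155, 156, 164, 159, 157, 181, 221, 197, 189, 176, 161, 161, 153, 151, 164, 154, 148, 160, 155, 152, 153, 146, 151, 157, 155, 151, 150, 144, 146, 154, 154, 155, 155, 153, 151, 151, 155, 187, 200, 196, 215, 206, 207, 205, 214, 191, 198, 152, 154, 156, 163, 160, 155, 146, 153, 150, 154, 154, 155, 148, 146, 151, 149, 150, 165, 225,
[... 2036 characters left out ...]
120, 137, 154, 173, 185, 187, 184, 187, 209, 218, 216, 228, 217, 215, 217, 232, 240, 239, 233, 218, 210, 205, 190, 190, 187, 172, 144, 154, 203, 133, 141, 138, 140, 145, 145, 141, 127, 123, 131, 147, 162, 175, 199, 209, 217, 223, 217, 221, 226, 238, 235, 222, 202, 183, 173, 182, 198, 220, 215, 213, 213, 210, 211, 213, 213, 205, 222, 237, 233]
-130 [504.00958482 -50.90417913] [[243.8, 178.6], [258.5, 194.5], [250.4, 215.5], [251.5, 189.8]]
0 [509.  79.] [[271.6, 165.8], [286.8, 180.7], [216.6, 214.1], [218.1, 188.5]]
130 [513.99041518 208.90417913] [[297.4, 154.0], [313.2, 167.8], [182.8, 212.7], [184.8, 187.1]]
[506.99706695 -16.8956123   38.        ]
[507.23744739 -88.29528997  38.        ]
```

Station c is the narrow round, and the template hangs over it squarely. The measured ridge is at y ≈ -52.6 and the tool is at -51.8, so I'll lower it.

```bash
python3 -m jog '0 0 15 0 1; 0 0 35 0 1; 0 0 52 0 1; 0 0 60 0 1; 0 0 65 0 1; 0 0 68 0 1; 0 0 68 0 1'
python3 -m jog '0 0 1 0 1; 0 0 2 0 1; 0 0 3 0 1; 0 0 3.5 0 1; 0 0 3.5 0 1'
```

```text
clock: 6.92
tcp_pos: [504.2, -51.1, 145.5]
orientation: [0.059, 3.141, 0.0]
ft_force: [-0.3, 0.3, -1.5]
gripper_width: 0.462
grasp_force: 40.4
clock: 7.55
tcp_pos: [504.4, -51.5, 142.6]
orientation: [0.059, 3.14, -0.001]
ft_force: [-0.7, -2.2, 4.5]
gripper_width: 0.47
grasp_force: 40.7
```

```bash
python3 -m jog '0 -0.5 0 0 1; 0 -1 0.3 0 1; 0 -1 0.5 0 1'
python3 -m jog '0 0 0 0 0.45; 0 0 0 0 0.4; 0 0 0 0 0.3; 0 0 0 0 0.2; 0 0 0 0 0; 0 0 0 0 0; 0 0 0 0 0; 0 0 -10 0 0; 0 0 -40 0 0; 0 0 -80 0 0; 0 0 -110 0 0; 0 0 -110 0 0'
```

```text
clock: 7.92
tcp_pos: [504.4, -52.1, 142.1]
orientation: [0.058, 3.14, 0.0]
ft_force: [-0.8, -0.6, 8.0]
gripper_width: 0.468
grasp_force: 41.0
clock: 9.43
tcp_pos: [505.0, -52.2, 255.1]
orientation: [0.059, 3.135, 0.001]
ft_force: [-0.5, -0.0, -0.4]
gripper_width: 0.997
grasp_force: 0.0
```

Run:
```python
from h import *
s=take('scene','s3')
p=[ray(s,u,v,86)[:2] for u,v in((187.2,239),(216,235))];d=p[1]-p[0];print(p,np.hypot(*d),np.degrees(np.arctan2(d[1],d[0])))
p=[ray(s,u,v,0)[:2] for u,v in((189,262.5),(221.5,255))];d=p[1]-p[0];print('stand',p,np.hypot(*d),np.degrees(np.arctan2(d[1],d[0])))
a=cv2.imread('pics/s3.png')
f=lambda i,u,v:cv2.resize(i[v:v+80,u:u+80],None,fx=5,fy=5,interpolation=cv2.INTER_CUBIC)
cv2.imwrite('pics/c4.png',np.hstack([f(a,165,200),f(a,215,135)]))
```

```text
[array([ 587.02289413, -362.91822451]), array([ 627.80091538, -278.99384304])] 93.30674585269297 64.0853446923146
stand [array([ 613.78899118, -383.89014111]), array([ 652.23612721, -279.96778625])] 110.80630896920627 69.69753168610308
```

View pics/c4.png

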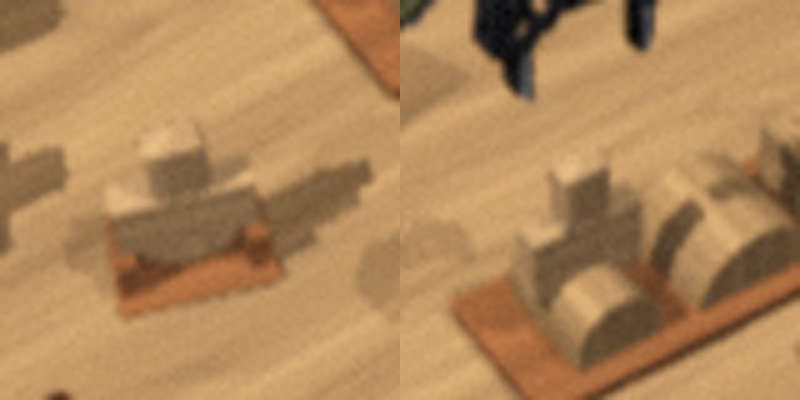

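The concave template is seated on the narrow round, handle top near scene (251,168). The convex one hangs on its stand, handle top near (200,228).

```bash
python3 -c "
from h import *
s=load('s3');print(ray(s,251,168,170.5),proj(s,[504.5,-52,170.5]))"
python3 -m jog '-10 -30 0 4 0; -25 -75 0 8 0; -42 -120 0 12 0; -60 -165 0 16 0; -80 -210 0 18 0; -95 -245 0 18 0; -106 -266 0 18 0; -106 -266 0 18 0; -106 -266 50 18 0; -106 -266 95 18 0; -106 -266 125 18 0; -106 -266 140 18 0; -106 -266 148 18 0; -106 -266 148 18 0; -106 -266 148 18 0'
```

```text
[507.21427988 -52.42661082 170.5       ] [250.65431072 167.52894757]
clock: 11.35
tcp_pos: [600.6, -322.1, 104.9]
orientation: [0.549, 3.091, -0.001]
ft_force: [0.1, -0.1, 0.5]
gripper_width: 0.999
grasp_force: 0.0
```

```bash
python3 -m jog '0 0 0 0 0.3; 0 0 0 0 0.6; 0 0 0 0 1; 0 0 0 0 1; 0 0 0 0 1; 0 0 0 0 1; 0 0 0 0 1; 0 0 0 0 1'
python3 -m jog '0 0 -4 0 1; 0 0 -12 0 1; 0 0 -30 0 1; 0 0 -60 0 1; 0 0 -90 0 1; 0 0 -120 0 1; 0 0 -140 0 1; 0 0 -145 0 1; 0 0 -145 0 1'
```

```text
clock: 12.35
tcp_pos: [600.1, -322.0, 103.6]
orientation: [0.549, 3.093, -0.0]
ft_force: [-0.5, -0.8, 3.6]
gripper_width: 0.472
grasp_force: 40.9
clock: 13.48
tcp_pos: [600.0, -321.7, 248.2]
orientation: [0.549, 3.093, 0.001]
ft_force: [-0.7, -0.1, -2.9]
gripper_width: 0.465
grasp_force: 40.6
```

```bash
python3 -m jog '0 0 -20 0 1; 5 10 -42 -1 1; 18 35 -42 -3 1; 36 65 -42 -5 1; 56 100 -42 -8 1; 78 140 -42 -11 1; 101 180 -42 -14 1; 124 220 -42 -18 1; 147 260 -42 -18 1; 169 300 -42 -18 1; 191 340 -42 -18 1; 214 380 -42 -18 1; 235 418 -42 -18 1; 250 445 -42 -18 1; 259 461 -42 -18 1; 263 467.6 -42 -18 1; 263 467.6 -42 -18 1; 263 467.6 -42 -18 1'
python3 - <<'E'
from h import *
take('scene','s4');take('top','t4')
a=cv2.imread('pics/s4.png')
f=lambda i,u,v:cv2.resize(i[v:v+120,u:u+130],None,fx=4,fy=4,interpolation=cv2.INTER_CUBIC)
cv2.imwrite('pics/c5.png',f(a,235,80))
E
```

```text
clock: 15.72
tcp_pos: [514.3, 206.8, 290.4]
orientation: [0.06, 3.141, 0.0]
ft_force: [-0.1, -0.9, -2.2]
gripper_width: 0.46
grasp_force: 40.7
```

View pics/c5.png

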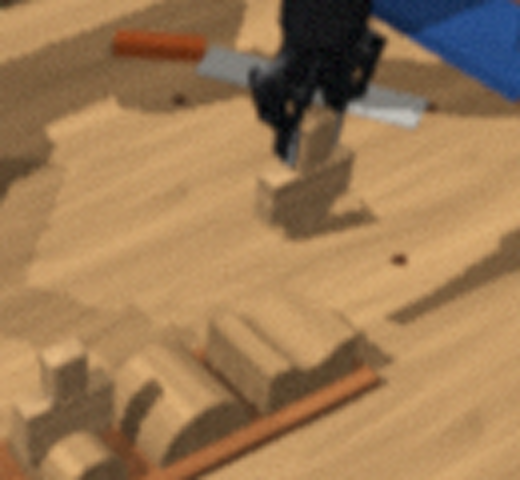

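```bash
python3 -m jog '0 0 20 0 1; 0 0 55 0 1; 0 0 90 0 1; 0 0 115 0 1; 0 0 130 0 1; 0 0 137 0 1; 0 0 139 0 1; 0 0 140 0 1; 0 0 140 0 1'
python3 -m jog '0 0 1 0 1; 0 0 2 0 1; 0 0 3 0 1; 0 0 3.7 0 1; 0 0 3.7 0 1'
```

```text
clock: 16.95
tcp_pos: [514.3, 207.9, 151.0]
orientation: [0.059, 3.14, 0.001]
ft_force: [-0.1, -0.9, -2.1]
gripper_width: 0.466
grasp_force: 40.8
clock: 17.58
tcp_pos: [514.1, 207.7, 146.5]
orientation: [-0.059, -3.141, 0.0]
ft_force: [-0.2, 0.6, -2.9]
gripper_width: 0.465
grasp_force: 40.8
```

```bash
python3 -m jog '0 0 0.5 0 1; 0 0 1 0 1; 0 0 1 0 1'; python3 -m jog '0 0 0.5 0 1; 0 0 1 0 1; 0 0 1 0 1'
```

```text
clock: 17.95
tcp_pos: [514.2, 207.7, 146.2]
orientation: [0.059, 3.14, 0.0]
ft_force: [-1.1, 0.4, 2.3]
gripper_width: 0.463
grasp_force: 41.1
clock: 18.32
tcp_pos: [514.3, 207.7, 146.2]
orientation: [0.058, 3.14, 0.001]
ft_force: [-3.8, -0.5, 7.8]
gripper_width: 0.462
grasp_force: 41.8
```

Contact came at the expected height (146.2) with almost no side force, so the fit is right. I'll release it.

```bash
python3 -m jog '0 0 0 0 0.45; 0 0 0 0 0.4; 0 0 0 0 0.3; 0 0 0 0 0.2; 0 0 0 0 0; 0 0 0 0 0; 0 0 0 0 0; 0 0 -10 0 0; 0 0 -40 0 0; 0 0 -80 0 0; 0 0 -120 0 0; 0 0 -160 0 0; 0 0 -160 0 0; 0 0 -160 0 0'
python3 - <<'E'
from h import *
s=take('scene','s5')
print(proj(s,[514,207.5,178.6]),proj(s,[504.5,-52.2,170.5]))
a=cv2.imread('pics/s5.png')
cv2.imwrite('pics/c6.png',cv2.resize(a[110:220,220:350],None,fx=5,fy=5,interpolation=cv2.INTER_CUBIC))
E
```

```text
clock: 20.08
tcp_pos: [514.0, 207.8, 304.6]
orientation: [-0.059, -3.141, -0.001]
ft_force: [-0.7, -0.6, -0.8]
gripper_width: 1.003
grasp_force: 0.0
[307.72332204 140.27536663] [250.60824855 167.55135042]
```

View pics/c6.png

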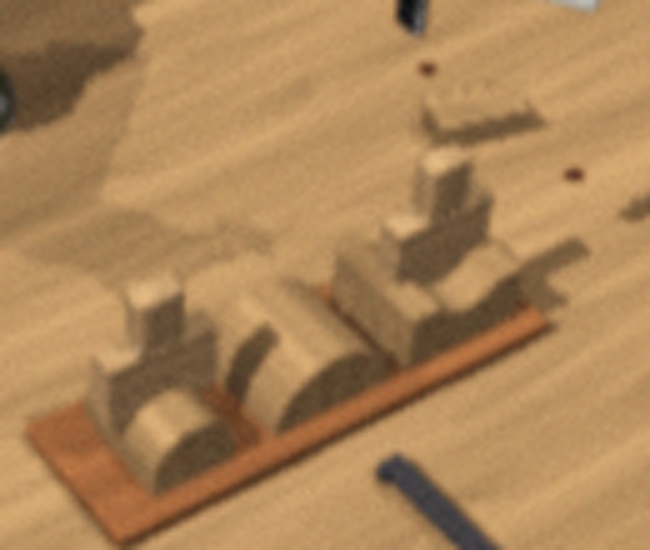

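Both templates stand upright on their matching curves. The convex handle top is at crop (445,162), which is scene (309,142); the concave one is at (155,292), which is (251,168). Both agree with the predicted positions.

```bash
python3 -c "
from workcell import r
print(r.finish_job())"
```

```text
the job is handed in; nothing more can be done
None
```

I handed the job in at about 20 s: the concave template stands seated on the 36 mm round (station c) and the convex one in the trough (station a), both upright and released in the last picture; the judge's result was not shown.

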